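Unlock the canister caddy and hold up the full sugar canister

TASK

Throw the canister caddy's lever (red grip) over until it clicks into the notch marked orange, so that the hold-down bar swings clear of the lids. Then heft the three look-alike canisters, find the heaviest by feel, tip none of them over, and finish while holding that one up in the gripper, upright, still and well over 10 cm above the caddy board, touching nothing else. The other two must stand upright on the caddy board, the lever must still be in its notch, and the other things on the sideboard must be left where they are.

Things in the scene. Friction and masses are not known exactly. Their poses are not given: they have to be found in the camera images.
- caddy: Canister caddy, fixed: dark wood board 130 (x) by 560 (y), 12 mm thick, flat on the sideboard; origin at the centre of its underside, z up, +x away from the robot at yaw 0, +y to the lever end. The canisters stand on it at x = 0, y = -115, 0, +115 mm (within about 6 mm), in any order. Steel posts 78 mm tall at x = 50, y = +/-210 mm.
- bar_mid (a point): Middle of the hold-down bar, the cross bar of a 9 mm steel rod frame that turns with the lever about the pivot line, 88 mm from it; side arms at y = +/-222 mm of the caddy. At joint 0 the bar's centre line lies 8 mm above the lids; with the lever in the notch it is behind the canisters, at x = 118, z = 115 mm of the caddy.
- lever_pivot (a point): Point on the pivot line of lever and frame, beside the lever, at x = 50, y = 267, z = 60 mm of the caddy; the pivot line runs along the caddy's y.
- lock (a joint): Angle of lever and frame (rad). 0: locked, lever leaning to the robot, 130 degrees up from the caddy's +x; grows as it is thrown up and over to +x; stop at 1.95. Starts at 0 to 0.3. Orange notch at 1.5: a sprung ball draws the lever in from about 0.15 either side; humps beside it take about 3 N at the grip, elsewhere it moves at about 1 N and stays where left. Pushed too far it clicks out.
- lever_grip (a point): Centre of the red T-grip on the lever's end: cylinder 22 mm diameter, 30 mm long, lying along the caddy's y, 85 mm from the pivot line, at y = 267 mm of the caddy. The lever rod below it is 9 mm thick. About 25 mm is free beside the grip on the frame's side, more on the other.
- tin_a_center (a point): One of three canisters that look exactly alike: upright cream ceramic cylinder, 64 mm diameter, 112 mm tall with its fixed flat teak lid (62 mm diameter, 14 mm thick). One is full of sugar and weighs 0.2 to 0.36 kg more than the other two, nearly empty; all weigh 0.25 to 0.65 kg. Which is full cannot be seen. This point is its centre, 56 mm above its underside; z is its axis.
- tin_b_center (a point): One of three canisters that look exactly alike: upright cream ceramic cylinder, 64 mm diameter, 112 mm tall with its fixed flat teak lid (62 mm diameter, 14 mm thick). One is full of sugar and weighs 0.2 to 0.36 kg more than the other two, nearly empty; all weigh 0.25 to 0.65 kg. Which is full cannot be seen. This point is its centre, 56 mm above its underside; z is its axis.
- tin_c_center (a point): One of three canisters that look exactly alike: upright cream ceramic cylinder, 64 mm diameter, 112 mm tall with its fixed flat teak lid (62 mm diameter, 14 mm thick). One is full of sugar and weighs 0.2 to 0.36 kg more than the other two, nearly empty; all weigh 0.25 to 0.65 kg. Which is full cannot be seen. This point is its centre, 56 mm above its underside; z is its axis.
- tin_a: The same canister as tin_a_center, origin at the centre of its underside.
- tin_b: The same canister as tin_b_center, origin at the centre of its underside.
- tin_c: The same canister as tin_c_center, origin at the centre of its underside.
- whisk: Bystander: flat stainless steel whisk, 270 mm long (x from -140 to +130 mm), 20 mm thick; origin under it. Leave alone.
- clip: Bystander: orange plastic clip, 75 by 16 by 22 mm; origin under its centre. Leave alone.
- stapler: Bystander: small press-button stapler, 110 by 32 by 45 mm; origin under its centre. Leave alone.
- silicone_lid: Bystander: sage silicone lid, 116 mm diameter, 26 mm tall at its knob; origin under its centre. Leave alone.
- mug: Bystander: blue mug, 80 mm diameter, 90 mm tall, handle at its +y; origin under its centre. Leave alone.

How it is judged:
By the outcome, as a careful person would: the job done as asked, in the order asked, and still so for the second after the job is handed in, while the arm keeps its last pose, push and grip.
It also fails if it takes over 64 s, if anything falls off the work surface, if the arm or the gripper's body presses on something with over 40 N, if the wrist force passes 120 N, or if a joint passes its speed limit or range.

ROBOT

A 7-joint arm with a two-finger parallel gripper is mounted at the origin on the work surface. World frame = base frame: x ahead of the robot, y to its left, z up, the work surface at z = 0. Lengths are in m, angles in rad, forces in N, time in s.
With the tool pointing down it reaches from about 0.425 to 0.925 m from the base axis. Payload 6.8 kg.
Tool frame: the origin (TCP) lies midway between the tips of the shut fingers; the grasp point (between the pads) lies r.grip_point_offset behind it (r.grip_point_offset is the distance from the TCP to the grasp point, in m); z points along the fingers, y is the direction in which the jaws open and shut (so a half turn about z gives the same grasp; the last joint's range is limited). The gripper opens to 85 mm and grips with 20 to 120 N. Pads are 22 mm wide; open, the fingers measure 114 mm over their backs; the gripper's body (76 mm by 85 mm) begins 54 mm behind the grasp point. The pads swing forward as they close: fully open they stand 13 mm farther back than shut.
Start: joints at [1.09, 0.477, 0.022, 1.555, -0.011, 1.109, -0.083], TCP at [0.246, -0.629, 0.231] pointing down, gripper open.
Joint ranges: [-2.96, 2.96], [-0.34, 2.1], [-1.41, 1.46], [0.24, 2.44], [-1.37, 4.51], [0.17, 1.92], [-2.96, 2.96]. Speed limits (rad/s): [2.39, 2.39, 3.14, 3.14, 3.14, 3.14, 3.14].

INTERFACE

Orientations are given as a rotation vector (axis times angle).
In Python, from bench import r gives the robot as it stands. The module is installed in compiled form; this text tells all that it offers.
- The arm moves only by the tool play_rows, never from a script. Its argument "deltas" is a list of rows, each a list of 3 entries, a list of its own where there are three numbers: the finger opening in mm, from 0 to 85.4, then the shift along the tool's x, y, z in mm, then the turn, a rotation vector about the tool's x, y, z in rad. A call has 1 to 8 rows; each row is the pose to reach, as a shift and turn from the pose measured when the call began, along the tool's axes at that moment; what a row does not reach only later rows make up. A row lasts 1/8 s, in which the tool goes at most 62.5 mm and 10.7 degrees, less where a joint would pass 70% of its speed; a pose out of reach is approached as far as the arm can. A call with a gripper value outside its range is refused whole. The fingers move at their own pace and stop on an object; "squeeze" is the grip in N (left out, the last holds). Time passes only in rows, so rows that repeat a pose let the fingers close. It gives the time, the measured TCP pose, the force and the opening at its end, in the units of the state.
- r.get_obs(): the state, without advancing time (a new reading comes with each control period).
- r.grab_frame(name): name is "side" or "top" or "wrist"; returns (picture, depth): 420x560x3 uint8, red, green, blue; 420x560 float32, m along the optical axis (not along the pixel's ray), 0 where there is no reading.
- r.camera_model(name): a dict with "mtx" (3x3 intrinsics, pixels), "rvec" (rotation vector, rad) and "tvec" (3), from world to camera coordinates, as OpenCV has them; the wrist camera has in their place "T_tool_cam" (4x4, takes a point from camera to tool coordinates, whose origin is the TCP and whose axes are the flange's). Camera axes: x right, y down, z forward; pixel columns grow to the right and rows downward; lengths in m; the calibration is good to about 2 mm. The wrist camera is an equidistant fisheye: a pixel r from the principal point sees the ray r / f radians off the axis. A picture is of the moment at which its call begins: read the wrist's pose just before it. camera_model takes no time and is no camera call.
- r.hand_in(): hands the job in, once; it reports no verdict.
The state is a dict: "clock": time; "joints": joint angles; "qvel": joint speeds; "tau": joint torques, N m; "tcp_pos": TCP position; "orientation": TCP orientation; "contact_force": force on the tool from outside, world axes, zero at the start; "moment": the same for the moment, N m; "grip_width": finger opening in m.
Only numpy, scipy, OpenCV 4.12 (cv2) and the standard library are available. Lean on these libraries where they do the work, as an engineer would, in place of code of your own. Each camera call takes 0.05 s, during which the arm holds its last target. There are 200 camera calls.

## Working session

There is one attempt and no reset: what is moved stays moved. The work goes in short steps, Python scripts to look and compute and a tool call to move; the robot and the scene stay as the last step left them, time stands still between calls to the robot, and variables do not carry over. Pictures are saved under pics/ and viewed, about 8 in all and at most 12, crops included, and the job is handed in when it is done.

Besides the shell and the picture viewer there is one more tool, called after "Call:" in YAML: its name, and indented under it one key for each argument. play_rows: Moves the arm, as the interface text tells. Its arguments: {"type":"object","properties":{"deltas":{"type":"array"},"squeeze":{"type":"number"}},"required":["deltas"]}

```bash
mkdir -p pics; cat > h.py <<'E'
import numpy as np, cv2
from bench import r
from scipy.spatial.transform import Rotation as R
def cloud(name):
    p,d=r.grab_frame(name); m=r.camera_model(name); K=np.array(m["mtx"])
    Rm=R.from_rotvec(np.ravel(m["rvec"])).as_matrix(); t=np.ravel(m["tvec"])
    v,u=np.mgrid[:420,:560]
    c=np.stack([(u-K[0,2])/K[0,0]*d,(v-K[1,2])/K[1,1]*d,d],-1)
    w=(c-t)@Rm; w[d==0]=np.nan
    return p,d,w
def st():
    o=r.get_obs(); Rt=R.from_rotvec(o["orientation"]).as_matrix()
    return o,np.array(o["tcp_pos"]),Rt
def rel(goal,Rg=None):
    o,p,Rt=st(); s=Rt.T@(np.array(goal)-p)*1000
    rv=R.from_matrix(Rt.T@Rg).as_rotvec() if Rg is not None else np.zeros(3)
    return s.round(1),rv.round(4)
E
python3 - <<'E'
from h import *
o,p,Rt=st(); print(o); print(Rt.round(3)); print(r.grip_point_offset)
for n in("top","side"):
    im,d,w=cloud(n); cv2.imwrite(f"pics/{n}.png",im[:,:,::-1]); np.savez(f"{n}.npz",im=im,w=w)
    m=r.camera_model(n);Rm=R.from_rotvec(np.ravel(m["rvec"])).as_matrix();print(n,-Rm.T@np.ravel(m["tvec"]),Rm.round(2).tolist())
E
```

```text
{'clock': 0.0, 'joints': array([ 1.08989451,  0.47782121,  0.0223274 ,  1.55643604, -0.01151407,
        1.10927945, -0.08313438]), 'qvel': array([-3.12179145e-04, -1.24519925e-03, -1.24782393e-03,  1.19289027e-03,
       -7.75181727e-05, -5.42449153e-04,  4.81021401e-04]), 'tau': array([ 1.18971661e-04, -5.96450758e+01,  1.60800118e+00, -2.81193888e+01,
        1.24398016e-02,  9.30284295e-03, -5.68976930e-05]), 'tcp_pos': array([ 0.24563961, -0.62809526,  0.23031781]), 'orientation': array([-3.08544610e+00, -5.81872193e-01,  7.08293625e-04]), 'contact_force': array([ 0.64885438, -0.16015804,  0.62138791]), 'moment': array([ 0.00898206, -0.04596053, -0.00821418]), 'grip_width': 0.08526263325683894}
[[ 0.931  0.364 -0.001]
 [ 0.364 -0.931  0.002]
 [-0.    -0.002 -1.   ]]
0.0187
top [ 0.35318709 -0.03145192  1.01111635] [[-0.0, -1.0, 0.02], [-0.98, -0.0, -0.19], [0.19, -0.02, -0.98]]
side [0.31771194 0.69134019 0.90251823] [[-0.96, -0.29, 0.01], [-0.21, 0.67, -0.71], [0.2, -0.68, -0.7]]
```

View pics/top.png

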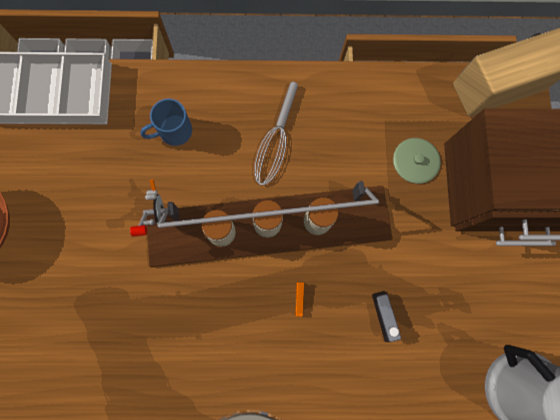

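View pics/side.png

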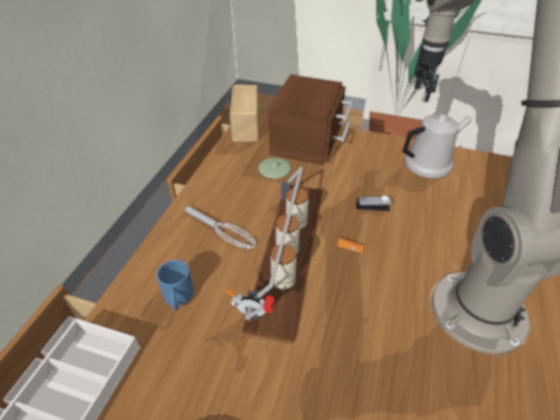

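The top view shows the caddy board from (148,265) to (392,190), its three lids near (219,229), (267,217) and (321,213), and the red grip at (138,231). The orange notch mark is at (152,185), the bar lies over the lids, and the mug (171,122) and whisk (275,140) are behind the caddy. The side view agrees.

```bash
python3 - <<'E'
from h import *
for n in("top","side"):
    f=np.load(n+".npz"); im,w=f["im"],f["w"]; hsv=cv2.cvtColor(im,cv2.COLOR_RGB2HSV)
    z=w[...,2]; H,S,V=[hsv[...,i].astype(int) for i in range(3)]
    near=(w[...,0]>.3)&(w[...,0]<.8)&(abs(w[...,1])<.45)
    b=near&(abs(z-.012)<.006)&(V<95)
    k,l,s,c=cv2.connectedComponentsWithStats(b.astype(np.uint8)); i=1+np.argmax(s[1:,4])
    P=w[l==i][:,:2].astype(np.float32); print(n,"board",P.shape, cv2.minAreaRect(P*1000), np.median(z[l==i]))
    red=near&((H<5)|(H>174))&(S>200)&(V>120)&(z>.05)
    print("red",red.sum(),np.nanmean(w[red],0),np.nanmin(w[red],0),np.nanmax(w[red],0))
    lid=(near&(abs(z-.124)<.006)&(S>120)&(H<20)&~red).astype(np.uint8)
    k,l,s,c=cv2.connectedComponentsWithStats(lid)
    for i in range(1,k):
        if s[i,4]>60:
            P=w[l==i]; print("lid",s[i,4],c[i].round(),P.mean(0).round(4),cv2.minEnclosingCircle((P[:,:2]*1000).astype(np.float32)))
    bar=near&(z>.128)&(z<.15)&(S<60); P=w[bar]; print("bar",len(P),P.mean(0),P.min(0),P.max(0))
    hi=near&(z>.04)&(abs(w[...,1]-.26)<.12); np.set_printoptions(suppress=True)
E
```

```text
top board (7559, 2) ((521.6681518554688, -41.00860595703125), (130.43411254882812, 559.7644653320312), 6.471439838409424) 0.011384159302531094
red 135 [0.49048565 0.2232799  0.13682226] [0.4814712  0.20820453 0.10648632] [0.50655599 0.23942893 0.14207589]
lid 126 [322. 202.] [ 0.5528 -0.1498  0.1231] ((548.2718505859375, -150.23497009277344), 24.77493667602539)
lid 212 [267. 206.] [ 0.5429 -0.035   0.1235] ((535.6754150390625, -36.1335563659668), 27.30891227722168)
lid 396 [324. 217.] [ 0.5209 -0.1531  0.123 ] ((528.8396606445312, -152.30239868164062), 29.87037467956543)
lid 109 [215. 214.] [0.5274 0.0703 0.1235] ((523.3515014648438, 70.62445068359375), 22.654748916625977)
lid 300 [268. 221.] [ 0.5115 -0.0386  0.1232] ((518.5367431640625, -38.07914352416992), 29.422578811645508)
lid 425 [217. 229.] [0.4954 0.0666 0.1234] ((502.0224609375, 67.37364959716797), 30.134675979614258)
bar 908 [ 0.52526435 -0.03705103  0.13738185] [ 0.497273   -0.26408722  0.12868323] [0.55698714 0.18288214 0.14259836]
side board (1536, 2) ((512.3798828125, -61.137603759765625), (104.9742202758789, 523.3392944335938), 6.160274982452393) 0.013930345691558915<stdin>:10: RuntimeWarning: Mean of empty slice
Traceback (most recent call last):
ValueError: zero-size array to reduction operation fmin which has no identity
```

```bash
cat >> h.py <<'E'
O=np.array([.5217,-.0410]); yaw=np.radians(6.4)
def W(x,y,z): c,s=np.cos(yaw),np.sin(yaw); return np.array([O[0]+c*x-s*y,O[1]+s*x+c*y,z])
def loc(p): p=np.asarray(p); c,s=np.cos(yaw),np.sin(yaw); d=p[...,:2]-O; return np.stack([d[...,0]*c+d[...,1]*s,-d[...,0]*s+d[...,1]*c,p[...,2]],-1)
RG=np.array([[np.cos(yaw),np.sin(yaw),0],[np.sin(yaw),-np.cos(yaw),0],[0,0,-1.]])
def grip(th): a=np.radians(130)-th; return W(.05+.085*np.cos(a),.267,.06+.085*np.sin(a))
E
python3 - <<'E'
from h import *
f=np.load("top.npz"); im,w=f["im"],f["w"]; hsv=cv2.cvtColor(im,cv2.COLOR_RGB2HSV)
L=loc(w); z=w[...,2]; H,S,V=[hsv[...,i].astype(int) for i in range(3)]
red=((H<5)|(H>174))&(S>200)&(V>120)&(z>.05)&(abs(L[...,0])<.1)&(abs(L[...,1]-.26)<.05)
P=L[red]; print("red loc",P.mean(0),P.min(0),P.max(0))
t=P[P[:,2]>.139]; print("top strip",t.mean(0),len(t))
bar=(z>.128)&(z<.15)&(S<60)&(abs(L[...,1])<.2)&(abs(L[...,0])<.1); P=L[bar]; print("bar",P.mean(0),np.percentile(P[:,2],95))
for y0 in(-.115,0,.115):
    m=(abs(z-.124)<.005)&(S>120)&(H<20)&~red&(abs(L[...,1]-y0)<.045)&(abs(L[...,0])<.05)
    c=cv2.minEnclosingCircle((w[m][:,:2]*1000).astype(np.float32)); q=np.array([*c[0],0])/1000; print(c,loc(q))
org=(H>8)&(H<18)&(S>220)&(V>200)&(abs(L[...,1]-.26)<.06)&(z>.03); print("orange",org.sum(),L[org].mean(0) if org.any() else 0)
# occupied region around lever end
m=(z>.03)&(abs(L[...,0])<.16)&(L[...,1]>.2)&(L[...,1]<.34)&~red
P=L[m]; 
for y in np.arange(.2,.34,.01):
    q=P[(P[:,1]>=y)&(P[:,1]<y+.01)]
    if len(q): print(round(y,3),len(q),q.min(0).round(3),q.max(0).round(3))
print(rel(W(0,-.2,.27),RG), rel(W(.05-.055,.267,.22),RG))
cv2.imwrite("pics/crop.png",cv2.resize(im[150:260,100:250],None,fx=5,fy=5,interpolation=cv2.INTER_CUBIC)[:,:,::-1])
E
```

```text
red loc [-0.00156082  0.26611232  0.13682226] [-0.01032085  0.25171622  0.10648632] [0.0142033  0.28178986 0.14207589]
top strip [-0.00041718  0.26699551  0.14016256] 23
bar [0.00392171 0.00294016 0.1374215 ] 0.14021847645920507
((531.527099609375, -152.00889587402344), 30.672977447509766) [-0.00260819 -0.1114125   0.        ]
((525.7445068359375, -36.81119918823242), 30.53563690185547) [0.00448622 0.00371186 0.        ]
((505.09088134765625, 67.66819763183594), 30.640361785888672) [-0.00439248  0.10984237  0.        ]
orange 0 0
0.2 124 [0.   0.2  0.03] [0.064 0.21  0.141]
0.21 99 [-0.     0.21   0.032] [0.064 0.22  0.14 ]
0.22 52 [0.    0.22  0.061] [0.056 0.23  0.142]
0.23 266 [0.018 0.23  0.031] [0.107 0.24  0.118]
0.24 92 [0.014 0.24  0.065] [0.107 0.25  0.115]
0.25 95 [-0.012  0.25   0.059] [0.092 0.26  0.139]
0.26 83 [-0.012  0.26   0.058] [0.056 0.27  0.134]
0.27 12 [-0.012  0.27   0.063] [0.054 0.279 0.134]
0.28 3 [-0.008  0.281  0.131] [-0.003  0.282  0.137]
(array([ 419.3, -253.1,  -39.2]), array([-0.0016,  0.0003,  0.2611])) (array([ 535. , -705.5,   11.5]), array([-0.0016,  0.0003,  0.2611]))
```

View pics/crop.png

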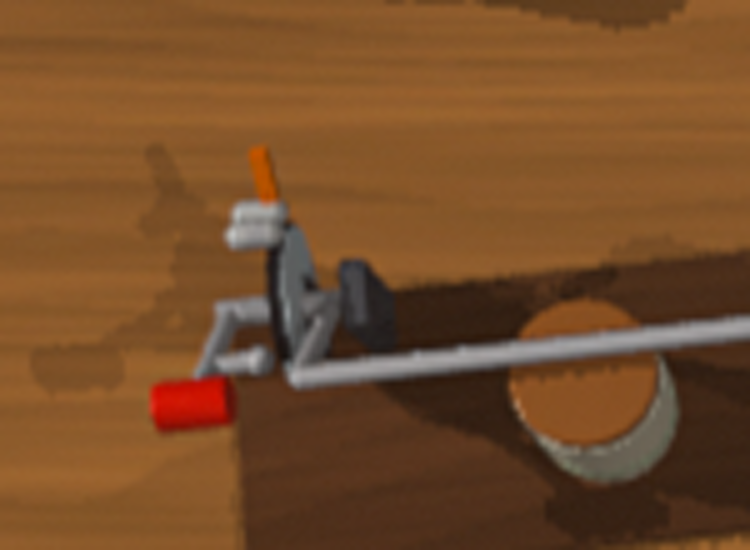

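The crop shows the sector disc with its pins beside the lever on the frame side. I'll push the grip from the robot side with shut fingers, on its outer half (y about 283 mm of the caddy), so they stay clear of the disc.

Call:
play_rows:
  deltas:
    - [20,[50,-30,-10],[0,0,0.06]]
    - [0,[105,-63,-20],[0,0,0.12]]
    - [0,[160,-95,-39],[0,0,0.18]]
    - [0,[212,-128,-39],[0,0,0.22]]
    - [0,[265,-160,-39],[0,0,0.261]]
    - [0,[315,-190,-39],[0,0,0.261]]
    - [0,[367,-221,-39],[0,0,0.261]]
    - [0,[419,-253,-39],[0,0,0.261]]

```text
clock: 1.1
tcp_pos: [0.5445, -0.2383, 0.2696]
orientation: [-3.135, -0.175, 0.002]
contact_force: [0.3, 0.7, 0.5]
grip_width: 0.0002
```

```bash
python3 - <<'E'
from h import *
o,p,Rt=st();print(o["clock"],loc(p),rel(W(-.05,.283,.2),RG))
E
```

```text
1.1 [ 0.00065035 -0.1986097   0.26957257] (array([ -50.6, -481.5,   70.4]), array([-0.0016,  0.0009, -0.    ]))
```

Call:
play_rows:
  deltas:
    - [0,[-6,-60,0],[0,0,0]]
    - [0,[-12,-120,0],[0,0,0]]
    - [0,[-18,-180,10],[0,0,0]]
    - [0,[-25,-240,20],[0,0,0]]
    - [0,[-31,-300,30],[0,0,0]]
    - [0,[-37,-360,40],[0,0,0]]
    - [0,[-44,-420,55],[0,0,0]]
    - [0,[-50,-481,70],[0,0,0]]

```text
clock: 2.1
tcp_pos: [0.4405, 0.2351, 0.2001]
orientation: [-3.135, -0.174, 0.001]
contact_force: [1.4, 0.7, -0.4]
grip_width: -0.0001
```

```bash
python3 - <<'E'
from h import *
o,p,Rt=st();print(o["clock"],loc(p),rel(W(-.045,.283,.122),RG))
for th in(.1,.3,.5,.7,.9,1.1,1.25,1.35,1.47):
    g=loc(grip(th)); print(th,((g-loc([*W(-.045,.283,.0)[:2],.122])+[-.022,0,-.006])*1000).round(1))
E
```

```text
2.1 [-0.04988238  0.28344455  0.20008421] (array([ 4.9,  0.5, 78.1]), array([-0.0014,  0.0006, -0.0006]))
0.1 [ 25.1 -16.    2.2]
0.3 [ 40.  -16.   10.4]
0.5 [ 56.3 -16.   15.3]
0.7 [ 73.2 -16.   17. ]
0.9 [ 90.  -16.   15.3]
1.1 [106.2 -16.   10.2]
1.25 [117.6 -16.    4.4]
1.35 [124.6 -16.   -0.4]
1.47 [132.3 -16.   -7.1]
```

Call:
play_rows:
  deltas:
    - [0,[5,0,40],[0,0,0]]
    - [0,[5,0,78],[0,0,0]]
    - [0,[5,0,78],[0,0,0]]
    - [0,[20,0,77],[0,0,0]]
    - [0,[30,0,76],[0,0,0]]
    - [0,[38,0,71],[0,0,0]]
    - [0,[45,0,68],[0,0,0]]
    - [0,[53,0,65],[0,0,0]]

```text
clock: 3.1
tcp_pos: [0.4939, 0.2411, 0.1356]
orientation: [-3.135, -0.174, -0.0]
contact_force: [-1.8, -0.5, 1.7]
grip_width: 0.0001
```

```bash
cat > look.py <<'E'
import sys
from h import *
o,p,Rt=st(); print(o["clock"],"loc",loc(p).round(4),"F",o["contact_force"].round(1))
im,d,w=cloud("top"); L=loc(w); z=w[...,2]; hsv=cv2.cvtColor(im,cv2.COLOR_RGB2HSV); H,S,V=[hsv[...,i].astype(int) for i in range(3)]
red=((H<5)|(H>174))&(S>200)&(V>110)&(z>.05)&(L[...,0]>-.05)&(L[...,0]<.2)&(abs(L[...,1]-.26)<.05)
P=L[red]
if len(P):
    m=P.mean(0); print("red",len(P),m.round(4),P.max(0).round(4),"theta~",np.radians(130)-np.arctan2(m[2]-.005-.06,m[0]-.05))
bar=(z>.07)&(z<.16)&(S<60)&(abs(L[...,1])<.2)&(abs(L[...,0])<.16); P=L[bar]; print("bar",len(P),P.mean(0).round(4) if len(P) else 0)
for y0 in(-.115,0,.115):
    m=(abs(z-.124)<.005)&(S>120)&(H<20)&~red&(abs(L[...,1]-y0)<.045)&(abs(L[...,0])<.05)
    if m.sum()>30: c=cv2.minEnclosingCircle((w[m][:,:2]*1000).astype(np.float32)); print("lid",m.sum(),round(c[1],1),loc(np.array([*c[0],0])/1000).round(4))
if len(sys.argv)>1: cv2.imwrite(f"pics/{sys.argv[1]}.png",im[:,:,::-1])
E
python3 look.py
```

```text
3.1 loc [0.0039 0.2834 0.1356] F [-1.8 -0.5  1.7]
red 6 [0.0311 0.265  0.1482] [0.0324 0.2683 0.1499] theta~ 0.4744258095727327
bar 1153 [0.0157 0.0024 0.1336]
lid 663 30.7 [-0.0026 -0.1117  0.    ]
lid 649 30.4 [0.0047 0.0035 0.    ]
lid 669 30.4 [-0.0043  0.11    0.    ]
```

Call:
play_rows:
  deltas:
    - [0,[8,0,-2],[0,0,0]]
    - [0,[16,0,-3],[0,0,0]]
    - [0,[24,0,-3],[0,0,0]]
    - [0,[33,0,-3],[0,0,0]]
    - [0,[41,0,-2],[0,0,0]]
    - [0,[49,0,0],[0,0,0]]
    - [0,[57,0,3],[0,0,0]]
    - [0,[64,0,6],[0,0,0]]

```text
clock: 4.15
tcp_pos: [0.5582, 0.2481, 0.1296]
orientation: [-3.136, -0.173, 0.002]
contact_force: [-6.2, -1.8, 4.0]
grip_width: -0.0002
```

```bash
python3 look.py
```

```text
4.15 loc [0.0685 0.2833 0.1296] F [-6.2 -1.8  4. ]
bar 1021 [0.0607 0.0017 0.1246]
lid 658 30.6 [-0.0027 -0.1115  0.    ]
lid 662 30.5 [0.0044 0.0037 0.    ]
lid 671 30.4 [-0.0042  0.1099  0.    ]
```

Call:
play_rows:
  deltas:
    - [0,[4,0,3],[0,0,0]]
    - [0,[8,0,6],[0,0,0]]
    - [0,[11,0,8],[0,0,0]]
    - [0,[14,0,11],[0,0,0]]
    - [0,[17,0,13],[0,0,0]]
    - [0,[17,0,13],[0,0,0]]

```text
clock: 4.95
tcp_pos: [0.5767, 0.2501, 0.1161]
orientation: [-3.135, -0.172, -0.001]
contact_force: [0.0, -0.2, -0.4]
grip_width: 0.0001
```

```bash
python3 look.py t2
```

```text
4.95 loc [0.0871 0.2832 0.1161] F [ 0.  -0.2 -0.4]
bar 960 [0.0742 0.0003 0.1103]
lid 661 30.8 [-0.0021 -0.1118  0.    ]
lid 667 30.6 [0.0045 0.0038 0.    ]
lid 676 30.6 [-0.0041  0.11    0.    ]
```

Call:
play_rows:
  deltas:
    - [0,[-15,0,-10],[0,0,0]]
    - [30,[-40,0,-60],[0,0,0]]
    - [60,[-65,20,-110],[0,0,0]]
    - [85,[-90,70,-125],[0,0,0]]
    - [85,[-92,120,-130],[0,0,0]]
    - [85,[-92,173,-130],[0,0,0]]

```text
clock: 5.75
tcp_pos: [0.5033, 0.067, 0.2476]
orientation: [-3.135, -0.175, -0.006]
contact_force: [0.7, -0.7, 0.8]
grip_width: 0.085
```

```bash
python3 look.py t3; python3 - <<'E'
from h import *
im,d,w=cloud("side"); cv2.imwrite("pics/s3.png",cv2.resize(im[150:350,150:400],None,fx=3,fy=3)[:,:,::-1])
L=loc(w);hsv=cv2.cvtColor(im,cv2.COLOR_RGB2HSV);H,S,V=[hsv[...,i].astype(int) for i in range(3)]
red=((H<5)|(H>174))&(S>180)&(V>90)&(w[...,2]>.05)&(abs(L[...,1]-.26)<.06)&(abs(L[...,0]-.05)<.12)
if red.any():print(red.sum(),L[red].mean(0),L[red].min(0),L[red].max(0))
E
```

```text
5.75 loc [-0.0063  0.1094  0.2476] F [ 0.7 -0.7  0.8]
bar 682 [ 0.0764 -0.054   0.1104]
lid 659 30.7 [-0.0023 -0.1118  0.    ]
lid 666 30.5 [0.0047 0.0034 0.    ]
101 [0.11075245 0.26877797 0.12842802] [0.10246882 0.25240639 0.11606575] [0.12049639 0.28072568 0.13413517]
```

View pics/s3.png

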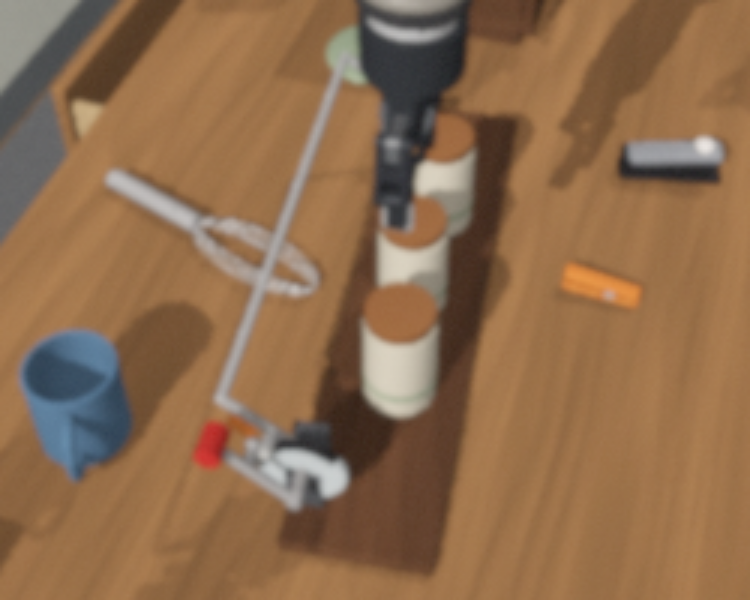

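The side crop shows the lever thrown, with the red grip at crop (210,445) beside the orange mark. Its measured centre matches joint 1.5, and the bar is behind the canisters. Next I heft the one at y=+110.

Call:
play_rows:
  deltas:
    - [85,[2,0,50],[0,0,0]]
    - [85,[2,0,100],[0,0,0]]
    - [85,[2,0,145],[0,0,0]]
    - [85,[2,0,181],[0,0,0]]
    - [85,[2,0,181],[0,0,0]]
    - [60,[2,0,181],[0,0,0]]
    - [50,[2,0,181],[0,0,0]]
    - [50,[2,0,181],[0,0,0]]
  squeeze: 50

```text
clock: 6.85
tcp_pos: [0.5068, 0.0624, 0.0673]
orientation: [3.137, 0.159, 0.007]
contact_force: [-1.8, 4.3, 6.8]
grip_width: 0.0634
```

```bash
python3 - <<'E'
from h import *
o,p,Rt=st();print(o["clock"],loc(p),o["contact_force"],o["moment"],o["grip_width"],o["tau"].round(3))
E
```

```text
6.85 [-0.00326623  0.10437343  0.06728564] [-1.83883841  4.25579014  6.78438871] [ 0.75378694  0.48937542 -0.02166542] 0.06337817307087548 [ 2.0530e+00 -4.4954e+01  8.7000e-02 -1.7562e+01  8.1800e-01 -1.7800e-01
  1.0000e-03]
```

Call:
play_rows:
  deltas:
    - [50,[0,0,-10],[0,0,0]]
    - [50,[0,0,-22],[0,0,0]]
    - [50,[0,0,-32],[0,0,0]]
    - [50,[0,0,-40],[0,0,0]]
    - [50,[0,0,-40],[0,0,0]]
    - [50,[0,0,-40],[0,0,0]]
    - [50,[0,0,-40],[0,0,0]]
    - [50,[0,0,-40],[0,0,0]]

```text
clock: 7.85
tcp_pos: [0.5065, 0.0624, 0.107]
orientation: [3.137, 0.159, 0.006]
contact_force: [0.0, -0.3, -5.6]
grip_width: 0.0628
```

```bash
python3 look.py t4; python3 - <<'E'
from h import *
o,p,Rt=st();print(o["clock"],loc(p),o["contact_force"],o["moment"],o["grip_width"],o["tau"].round(3),Rt.round(3).tolist())
im,d=r.grab_frame("side"); cv2.imwrite("pics/s4.png",cv2.resize(im[150:350,150:400],None,fx=3,fy=3)[:,:,::-1])
E
```

```text
7.85 loc [-0.0036  0.1044  0.107 ] F [ 0.  -0.3 -5.6]
red 110 [0.1106 0.2661 0.1282] [0.1203 0.2796 0.1323] theta~ 1.4619439084326113
bar 664 [ 0.0756 -0.0554  0.1104]
lid 661 30.6 [-0.0026 -0.1116  0.    ]
lid 664 30.5 [0.0048 0.0034 0.    ]
7.9 [-0.00361587  0.10440303  0.10701693] [ 0.56259719  0.17456327 -5.95543872] [ 0.04175597  0.02930009 -0.00905423] 0.06316033228632503 [ 8.0000e-03 -4.8987e+01 -2.5960e+00 -2.2513e+01  1.8000e-02 -2.8000e-02
 -0.0000e+00] [[0.995, 0.101, 0.004], [0.101, -0.995, -0.0], [0.004, 0.0, -1.0]]
```

View pics/s4.png

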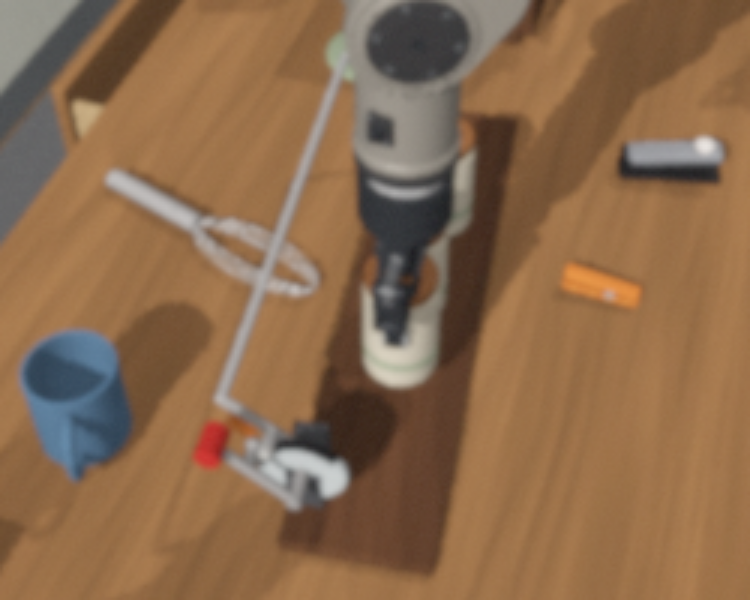

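The side crop shows the near canister held upright and clear of the board, and the lever still at its notch. The force is about -5.8 N. I'll set it down and heft the middle one.

Call:
play_rows:
  deltas:
    - [50,[0,0,15],[0,0,0]]
    - [50,[0,0,30],[0,0,0]]
    - [50,[0,0,37],[0,0,0]]
    - [50,[0,0,40],[0,0,0]]
    - [50,[0,0,40],[0,0,0]]
    - [66,[0,0,40],[0,0,0]]
    - [85,[0,0,40],[0,0,0]]
    - [85,[0,0,40],[0,0,0]]

```text
clock: 8.95
tcp_pos: [0.5073, 0.0624, 0.0673]
orientation: [3.137, 0.159, 0.008]
contact_force: [0.8, -0.7, -0.1]
grip_width: 0.0851
```

```bash
python3 - <<'E'
from h import *
o,p,Rt=st();print(o["clock"],loc(p),o["contact_force"],o["grip_width"],rel(W(.0045,.0035,.067),RG))
E
```

```text
8.95 [-0.00282776  0.10440769  0.06734461] [ 0.80383497 -0.74527783 -0.13908515] 0.08513506044854845 (array([  8.4, 100.8,   0.4]), array([ 0.0003, -0.005 , -0.0103]))
```

Call:
play_rows:
  deltas:
    - [85,[0,0,-40],[0,0,0]]
    - [85,[0,0,-85],[0,0,0]]
    - [85,[0,0,-110],[0,0,0]]
    - [85,[4,50,-110],[0,-0.003,-0.01]]
    - [85,[8,101,-110],[0,-0.005,-0.01]]
    - [85,[8,101,-110],[0,-0.005,-0.01]]

```text
clock: 9.7
tcp_pos: [0.5253, -0.0423, 0.1775]
orientation: [3.135, 0.163, 0.001]
contact_force: [-0.2, 0.2, -0.1]
grip_width: 0.0852
```

```bash
python3 look.py; python3 - <<'E'
from h import *
print(rel(W(.0045,.0035,.067),RG))
E
```

```text
9.7 loc [ 0.0035 -0.0017  0.1775] F [-0.2  0.2 -0.1]
red 105 [0.1109 0.2657 0.1283] [0.12   0.2799 0.1317] theta~ 1.463957132887225
bar 450 [0.0859 0.0391 0.1127]
lid 129 24.5 [ 0.0014 -0.1273  0.    ]
lid 675 30.7 [-0.0036  0.1069  0.    ]
(array([  0.9,  -2.3, 110.4]), array([ 0.0008, -0.0003, -0.0046]))
```

Call:
play_rows:
  deltas:
    - [85,[1,-2,40],[0,0,0]]
    - [85,[1,-2,80],[0,0,0]]
    - [85,[1,-2,110],[0,0,0]]
    - [85,[1,-2,110],[0,0,0]]
    - [66,[1,-2,110],[0,0,0]]
    - [50,[1,-2,110],[0,0,0]]
    - [50,[1,-2,110],[0,0,0]]
    - [50,[1,-2,110],[0,0,0]]

```text
clock: 10.75
tcp_pos: [0.5261, -0.0366, 0.0679]
orientation: [3.137, 0.169, 0.002]
contact_force: [-1.5, 2.1, 5.4]
grip_width: 0.0627
```

Call:
play_rows:
  deltas:
    - [50,[0,0,-10],[0,0,0]]
    - [50,[0,0,-22],[0,0,0]]
    - [50,[0,0,-32],[0,0,0]]
    - [50,[0,0,-40],[0,0,0]]
    - [50,[0,0,-40],[0,0,0]]
    - [50,[0,0,-40],[0,0,0]]
    - [50,[0,0,-40],[0,0,0]]
    - [50,[0,0,-40],[0,0,0]]

```text
clock: 11.75
tcp_pos: [0.5259, -0.0365, 0.1075]
orientation: [3.137, 0.169, 0.001]
contact_force: [-0.0, 0.1, -3.1]
grip_width: 0.0626
```

```bash
python3 - <<'E'
from h import *
F=[]
for i in range(3): o=r.get_obs(); F.append(o["contact_force"][2]); r.grab_frame("top")
o,p,Rt=st();print(o["clock"],loc(p),F,o["contact_force"],o["grip_width"],o["tau"].round(2))
E
```

```text
11.9 [0.00480045 0.00397476 0.10771076] [np.float64(-3.1290044439344586), np.float64(-3.1544392773273278), np.float64(-3.141184285852286)] [-0.2703499   0.2572319  -3.76058626] 0.0630646880469292 [ 0.000e+00 -4.974e+01 -2.240e+00 -2.218e+01  1.000e-02 -1.000e-02
 -0.000e+00]
```

The middle one reads about -3.3 N, so it is light. I'll set it down and heft the third.

Call:
play_rows:
  deltas:
    - [50,[0,0,15],[0,0,0]]
    - [50,[0,0,30],[0,0,0]]
    - [50,[0,0,37],[0,0,0]]
    - [50,[0,0,40],[0,0,0]]
    - [50,[0,0,40],[0,0,0]]
    - [66,[0,0,40],[0,0,0]]
    - [85,[0,0,40],[0,0,0]]
    - [85,[0,0,40],[0,0,0]]

```text
clock: 12.9
tcp_pos: [0.5264, -0.0365, 0.0678]
orientation: [3.137, 0.169, 0.002]
contact_force: [1.0, 0.1, -0.4]
grip_width: 0.0851
```

Call:
play_rows:
  deltas:
    - [85,[0,0,-40],[0,0,0]]
    - [85,[0,0,-85],[0,0,0]]
    - [85,[0,0,-110],[0,0,0]]
    - [85,[-3,58,-110],[0,0,0]]
    - [85,[-7,116,-110],[0,0,0]]
    - [85,[-7,116,-110],[0,0,0]]

```text
clock: 13.65
tcp_pos: [0.5311, -0.1587, 0.1778]
orientation: [3.135, 0.155, 0.002]
contact_force: [-0.8, 0.4, -0.6]
grip_width: 0.0848
```

```bash
python3 look.py; python3 - <<'E'
from h import *
print(rel(W(-.0025,-.1125,.067),RG))
E
```

```text
13.65 loc [-0.0038 -0.118   0.1778] F [-0.8  0.4 -0.6]
red 120 [0.1099 0.2658 0.1277] [0.1205 0.2804 0.1328] theta~ 1.4608359746727273
bar 849 [0.069  0.0205 0.1096]
lid 375 30.3 [-0.0033 -0.1116  0.    ]
lid 661 30.5 [0.0051 0.0052 0.    ]
lid 678 30.7 [-0.0035  0.1069  0.    ]
(array([  0.4,  -2.1, 110.7]), array([ 0.0007, -0.0013, -0.009 ]))
```

Call:
play_rows:
  deltas:
    - [85,[1,-2,40],[0,0,0]]
    - [85,[1,-2,80],[0,0,0]]
    - [85,[1,-2,110],[0,0,0]]
    - [85,[1,-2,110],[0,0,0]]
    - [66,[1,-2,110],[0,0,0]]
    - [50,[1,-2,110],[0,0,0]]
    - [50,[1,-2,110],[0,0,0]]
    - [50,[1,-2,110],[0,0,0]]

```text
clock: 14.7
tcp_pos: [0.5338, -0.153, 0.0695]
orientation: [3.136, 0.161, 0.007]
contact_force: [-1.1, 0.7, 7.8]
grip_width: 0.0629
```

Call:
play_rows:
  deltas:
    - [50,[0,0,-10],[0,0,0]]
    - [50,[0,0,-22],[0,0,0]]
    - [50,[0,0,-32],[0,0,0]]
    - [50,[0,0,-40],[0,0,0]]
    - [50,[0,0,-40],[0,0,0]]
    - [50,[0,0,-40],[0,0,0]]
    - [50,[0,0,-40],[0,0,0]]
    - [50,[0,0,-40],[0,0,0]]

```text
clock: 15.7
tcp_pos: [0.5334, -0.1528, 0.1092]
orientation: [3.137, 0.161, 0.006]
contact_force: [-0.4, -0.4, -2.7]
grip_width: 0.0623
```

```bash
python3 - <<'E'
from h import *
F=[]
for i in range(3): o=r.get_obs(); F.append(o["contact_force"][2]); r.grab_frame("top")
o,p,Rt=st();print(o["clock"],loc(p),F,o["contact_force"],o["grip_width"],o["tau"].round(2))
E
```

```text
15.85 [-0.00075147 -0.11249327  0.1093441 ] [np.float64(-2.6504211730305305), np.float64(-3.4903210959825293), np.float64(-3.039670891749074)] [ 0.40010141 -0.26406457 -2.8868403 ] 0.06257168866768552 [ 0.000e+00 -5.243e+01 -1.890e+00 -2.276e+01  1.000e-02 -2.000e-02
 -0.000e+00]
```

The third reads about -3.0 N, so the heaviest is the one at y=+107. I'll set this one down and go back.

Call:
play_rows:
  deltas:
    - [50,[0,0,15],[0,0,0]]
    - [50,[0,0,30],[0,0,0]]
    - [50,[0,0,37],[0,0,0]]
    - [50,[0,0,40],[0,0,0]]
    - [50,[0,0,40],[0,0,0]]
    - [66,[0,0,40],[0,0,0]]
    - [85,[0,0,40],[0,0,0]]
    - [85,[0,0,40],[0,0,0]]

```text
clock: 16.85
tcp_pos: [0.534, -0.153, 0.0695]
orientation: [3.136, 0.161, 0.008]
contact_force: [-0.2, 0.3, 0.1]
grip_width: 0.0851
```

Call:
play_rows:
  deltas:
    - [85,[0,0,-40],[0,0,0]]
    - [85,[0,0,-85],[0,0,0]]
    - [85,[0,0,-110],[0,0,0]]
    - [85,[-1,-55,-115],[0,0,0]]
    - [85,[-2,-110,-115],[0,0,0]]
    - [85,[-3,-165,-115],[0,0,0]]
    - [85,[-3,-217,-110],[0,0,0]]
    - [85,[-3,-217,-110],[0,0,0]]

```text
clock: 17.85
tcp_pos: [0.5075, 0.0677, 0.1793]
orientation: [-3.136, -0.174, -0.008]
contact_force: [0.6, -1.1, -0.7]
grip_width: 0.085
```

```bash
python3 look.py; python3 - <<'E'
from h import *
print(rel(W(-.0035,.1055,.067),RG))
E
```

```text
17.85 loc [-0.002   0.1096  0.1793] F [ 0.6 -1.1 -0.7]
red 30 [0.1107 0.2764 0.1285] [0.1182 0.2802 0.1324] theta~ 1.460935371761774
bar 679 [ 0.0752 -0.0548  0.11  ]
lid 656 30.6 [-0.002  -0.1116  0.    ]
lid 658 30.5 [0.0054 0.0051 0.    ]
(array([ -2.2,   0.9, 112.2]), array([ 0.001 , -0.005 , -0.0047]))
```

Call:
play_rows:
  deltas:
    - [85,[-2,1,40],[0,-0.005,0]]
    - [85,[-2,1,80],[0,-0.005,0]]
    - [85,[-2,1,110],[0,-0.005,0]]
    - [85,[-2,1,110],[0,-0.005,0]]
    - [66,[-2,1,110],[0,-0.005,0]]
    - [50,[-2,1,110],[0,-0.005,0]]
    - [50,[-2,1,110],[0,-0.005,0]]
    - [50,[-2,1,110],[0,-0.005,0]]
  squeeze: 60

```text
clock: 18.9
tcp_pos: [0.5073, 0.0628, 0.0703]
orientation: [3.135, 0.167, 0.003]
contact_force: [-1.0, -0.6, 6.7]
grip_width: 0.0626
```

Call:
play_rows:
  deltas:
    - [50,[0,0,-15],[0,0,0]]
    - [50,[0,0,-40],[0,0,0]]
    - [50,[0,0,-70],[0,0,0]]
    - [50,[0,0,-100],[0,0,0]]
    - [50,[0,0,-130],[0,0,0]]
    - [50,[0,0,-160],[0,0,0]]
    - [50,[0,0,-180],[0,0,0]]
    - [50,[0,0,-190],[0,0,0]]

```text
clock: 19.9
tcp_pos: [0.5067, 0.0631, 0.2615]
orientation: [3.135, 0.167, 0.004]
contact_force: [-0.7, -0.0, -5.5]
grip_width: 0.0622
```

Call:
play_rows:
  deltas:
    - [50,[0,0,0],[0,0,0]]
    - [50,[0,0,0],[0,0,0]]
    - [50,[0,0,0],[0,0,0]]
    - [50,[0,0,0],[0,0,0]]
    - [50,[0,0,0],[0,0,0]]
    - [50,[0,0,0],[0,0,0]]

```text
clock: 20.65
tcp_pos: [0.5067, 0.0631, 0.2614]
orientation: [3.136, 0.167, 0.004]
contact_force: [0.2, 0.7, -5.4]
grip_width: 0.0625
```

```bash
python3 look.py t9; python3 - <<'E'
from h import *
o,p,Rt=st();print(o["clock"],loc(p),o["contact_force"],abs(o["qvel"]).max(),o["grip_width"],Rt[:,2].round(4))
im,d=r.grab_frame("side"); cv2.imwrite("pics/s9.png",cv2.resize(im[120:370,120:420],None,fx=2.4,fy=2.4)[:,:,::-1])
E
```

```text
20.65 loc [-0.0033  0.1052  0.2614] F [ 0.2  0.7 -5.4]
bar 672 [ 0.0756 -0.0555  0.1102]
lid 659 30.7 [-0.0025 -0.1117  0.    ]
lid 658 30.5 [0.0054 0.005  0.    ]
20.7 [-0.00328879  0.10514339  0.26146574] [ 0.14869565 -0.81271694 -4.75233066] 0.002696538262824322 0.06269584068206173 [ 0.0027 -0.0015 -1.    ]
```

View pics/s9.png

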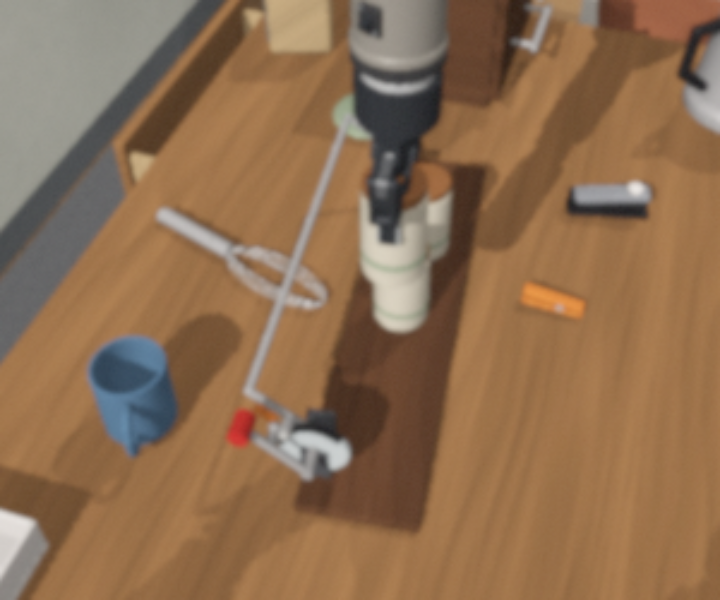

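The picture shows the canister held upright and high at (395,225) and the other two standing on the board behind it. The lever is at its notch (240,428), and the mug, whisk, clip and stapler look untouched.

```bash
python3 -c "
from bench import r
print(r.hand_in())"
```

```text
the job is handed in; nothing more can be done
None
```

The job is handed in at about 21 s of the 64 s allowed, with the heaviest canister held up in the gripper. No verdict comes back from the hand-in.

- **Lever:** I pushed the red grip over with shut fingers until the push force dropped to zero. Camera measurements then put the grip where the 1.5 rad notch should be, with the bar behind the canisters. In the last side picture it was still there; the last top view could not see the grip.
- **Hefting:** The canister at +y pulled about 5.8 N, the middle one about 3.3 N and the one at -y about 3.0 N. So the full one is at +y.
- **Final hold:** That canister was lifted about 190 mm, with the tool within 0.2 degrees of vertical and joint speeds near zero. In the final hold it read 4.8 to 5.5 N, a little under the first heft but still well above the other two.
- **The rest:** The other two stand upright within about 2 mm of where they started, and the mug, whisk, clip, stapler and lid look untouched by eye.
- **Disagreement:** The TCP and the camera differed by up to about 2.5 mm across the jaws. The first grasp therefore shifted the full canister about 3 mm on the board, and I allowed for the offset afterwards.

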